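# Load the reagent bottles into the analyser rack in reverse order

### The job

Move all four reagent bottles from the white delivery tray into the bare metal analyser rack in reverse order: the leftmost bottle in the tray goes into the rightmost bay of the rack, the next one into the bay beside it, and so on, left and right as seen from the robot. Set each one down gently, standing upright on the floor of its bay, without dropping or tipping any, and leave the tube stand, the pot and the timer where they are.

Things in the scene. Friction and masses are not known exactly. Their poses are not given: they have to be found in the camera images.
- bottle_tall: Tall slim round bottle: 96 mm high, cap 44 mm across (the top 24 mm), about 0.15 kg. Origin at the centre of its underside, z up. All bottles have a white body and a full-width grey cap whose pale disc shows from above; the body is 4 mm narrower than the cap. Loose; grip it from above by the cap.
- bottle_jar: Squat wide round jar: 60 mm high, cap 56 mm across (the top 22 mm), about 0.14 kg. Origin at the centre of its underside, z up. All bottles have a white body and a full-width grey cap whose pale disc shows from above; the body is 4 mm narrower than the cap. Loose; grip it from above by the cap.
- bottle_square: Square bottle: 80 mm high, cap 46 x 46 mm (the top 22 mm), sides along its x and y axes, about 0.16 kg. Origin at the centre of its underside, z up. All bottles have a white body and a full-width grey cap whose pale disc shows from above; the body is 4 mm narrower than the cap. Loose; grip it from above by the cap.
- bottle_flat: Flat oblong bottle: 70 mm high, cap 32 mm along its x axis and 50 mm along its y axis (the top 22 mm), about 0.10 kg. Origin at the centre of its underside, z up. All bottles have a white body and a full-width grey cap whose pale disc shows from above; the body is 4 mm narrower than the cap. Loose; grip it from above by the cap.
- tray: Delivery tray, fixed: shallow white plastic tray 86 mm (its x) x 330 mm (its y), rim 16 mm high, standing on the table. Origin at the centre of its underside, x away from the robot, y to the robot's left. Four dark foam inserts stand in a row along y at y = +120, +40, -40, -120 mm, with one bottle in each.
- insert_tall: Dark foam insert, fixed in the delivery tray: 74 x 74 mm, round recess 50 mm across and 10 mm deep, its top 18 mm and its recess floor 8 mm above the table. Here the tall bottle stands at the start, so it shows that bottle's place in the row. Origin at the centre of its underside, axes parallel to the tray's.
- insert_jar: Dark foam insert, fixed in the delivery tray: 74 x 74 mm, round recess 62 mm across and 10 mm deep, its top 18 mm and its recess floor 8 mm above the table. Here the jar bottle stands at the start, so it shows that bottle's place in the row. Origin at the centre of its underside, axes parallel to the tray's.
- insert_square: Dark foam insert, fixed in the delivery tray: 74 x 74 mm, square recess 52 mm wide and 10 mm deep, its top 18 mm and its recess floor 8 mm above the table. Here the square bottle stands at the start, so it shows that bottle's place in the row. Origin at the centre of its underside, axes parallel to the tray's.
- insert_flat: Dark foam insert, fixed in the delivery tray: 74 x 74 mm, oblong recess 38 (x) x 56 (y) mm and 10 mm deep, its top 18 mm and its recess floor 8 mm above the table. Here the flat bottle stands at the start, so it shows that bottle's place in the row. Origin at the centre of its underside, axes parallel to the tray's.
- rack: Analyser rack, fixed: bare aluminium, 85 mm (its x) x 325 mm (its y), a dark bail at each end, empty at the start. Origin under its centre on the table, x away from the robot, y to the robot's left. Four open bays 75 x 75 mm along y, centres at y = +120, +40, -40, -120 mm; floors 5 mm, walls 22 mm above the table. Tray and rack lie roughly parallel; either may be the nearer to the robot.
- tube_stand: bystander: white stand of capped sample tubes, 100 x 50 mm, 84 mm high, origin under its centre; not part of the job
- pot: bystander: round specimen pot with a yellow lid, 60 mm across, 70 mm high, origin under its centre; not part of the job
- timer: bystander: flat black bench timer, 60 x 80 mm, 22 mm high, origin under its centre; not part of the job
Not all that is in view belongs to the job. Leave any green look-alike of the insert_jar alone. Leave any turquoise look-alike of the insert_square alone.

How it is judged:
At the end, for the whole second after the job is handed in: Each bottle stands upright (within 0.1 rad) on the floor of its bay (within 4 mm), its centre within 24 mm of the bay's centre along and across the rack, in the mirror-image place of the insert it came from (tray place y -> rack bay -y); all are released and at rest (below 0.02 m/s) (((y of insert_tall in the frame of tray between 0.1 and 0.14 m and y of bottle_tall in the frame of rack between -0.144 and -0.096 m) or (y of insert_tall in the frame of tray between 0.02 and 0.06 m and y of bottle_tall in the frame of rack between -0.064 and -0.016 m) or (y of insert_tall in the frame of tray between -0.06 and -0.02 m and y of bottle_tall in the frame of rack between 0.016 and 0.064 m) or (y of insert_tall in the frame of tray between -0.14 and -0.1 m and y of bottle_tall in the frame of rack between 0.096 and 0.144 m)) and x of bottle_tall in the frame of rack between -0.024 and 0.024 m and z of bottle_tall in the frame of rack between 0.001 and 0.009 m and angle between each of bottle_tall, bottle_jar, bottle_square, bottle_flat's own z axis and vertical below 0.1 rad and linear speed of each of bottle_tall, bottle_jar, bottle_square, bottle_flat below 0.02 m/s and contact force between each of bottle_tall, bottle_jar, bottle_square, bottle_flat and the fingers below 0.1 N and ((y of insert_jar in the frame of tray between 0.1 and 0.14 m and y of bottle_jar in the frame of rack between -0.144 and -0.096 m) or (y of insert_jar in the frame of tray between 0.02 and 0.06 m and y of bottle_jar in the frame of rack between -0.064 and -0.016 m) or (y of insert_jar in the frame of tray between -0.06 and -0.02 m and y of bottle_jar in the frame of rack between 0.016 and 0.064 m) or (y of insert_jar in the frame of tray between -0.14 and -0.1 m and y of bottle_jar in the frame of rack between 0.096 and 0.144 m)) and x of bottle_jar in the frame of rack between -0.024 and 0.024 m and z of bottle_jar in the frame of rack between 0.001 and 0.009 m and ((y of insert_square in the frame of tray between 0.1 and 0.14 m and y of bottle_square in the frame of rack between -0.144 and -0.096 m) or (y of insert_square in the frame of tray between 0.02 and 0.06 m and y of bottle_square in the frame of rack between -0.064 and -0.016 m) or (y of insert_square in the frame of tray between -0.06 and -0.02 m and y of bottle_square in the frame of rack between 0.016 and 0.064 m) or (y of insert_square in the frame of tray between -0.14 and -0.1 m and y of bottle_square in the frame of rack between 0.096 and 0.144 m)) and x of bottle_square in the frame of rack between -0.024 and 0.024 m and z of bottle_square in the frame of rack between 0.001 and 0.009 m and ((y of insert_flat in the frame of tray between 0.1 and 0.14 m and y of bottle_flat in the frame of rack between -0.144 and -0.096 m) or (y of insert_flat in the frame of tray between 0.02 and 0.06 m and y of bottle_flat in the frame of rack between -0.064 and -0.016 m) or (y of insert_flat in the frame of tray between -0.06 and -0.02 m and y of bottle_flat in the frame of rack between 0.016 and 0.064 m) or (y of insert_flat in the frame of tray between -0.14 and -0.1 m and y of bottle_flat in the frame of rack between 0.096 and 0.144 m)) and x of bottle_flat in the frame of rack between -0.024 and 0.024 m and z of bottle_flat in the frame of rack between 0.001 and 0.009 m); the robot touches nothing.
It fails at once if a bottle is tipped over (more than 45 degrees) (angle between any of bottle_tall, bottle_jar, bottle_square, bottle_flat's own z axis and vertical above 0.785 rad).
It fails at once if a bottle is let fall or thrown (faster than 0.6 m/s while the fingers do not hold it: a drop of about 2 cm) ((contact force between bottle_tall and the fingers below 0.1 N and linear speed of bottle_tall above 0.6 m/s) or (contact force between bottle_jar and the fingers below 0.1 N and linear speed of bottle_jar above 0.6 m/s) or (contact force between bottle_square and the fingers below 0.1 N and linear speed of bottle_square above 0.6 m/s) or (contact force between bottle_flat and the fingers below 0.1 N and linear speed of bottle_flat above 0.6 m/s)).
It fails at once if the tube stand, the pot or the timer is moved more than 3 cm (distance of any of tube_stand, pot, timer from where it was at the start of the episode above 0.03 m).
It also fails if it takes over 88 s, if anything falls off the work surface, if the arm or the gripper's body presses on something with over 40 N, if the wrist force passes 120 N, or if a joint passes its speed limit or range.

### The arm

A 6-joint arm with a two-finger parallel gripper is mounted at the origin on the work surface. World frame = base frame: x ahead of the robot, y to its left, z up, the work surface at z = 0. Lengths are in m, angles in rad, forces in N, time in s.
With the tool pointing down it reaches from about 0.275 to 0.875 m from the base axis. Payload 12.5 kg.
Tool frame: the origin (TCP) lies on the mounting face of the last link; the fingertips stand 173 mm ahead of it and the grasp point (between the pads) lies 155 mm ahead of it (pinch_z is the distance from the TCP to the grasp point, in m); z points along the fingers, y is the line along which they close (so a half turn about z gives the same grasp; the last joint's range is limited). The gripper opens to 85 mm and grips with 20 to 120 N. Pads are 22 mm wide; open, the fingers measure 114 mm over their backs; the gripper's body (76 mm by 85 mm) begins 54 mm behind the grasp point. The pads swing forward as they close: fully open they stand 13 mm farther back than shut.
Start: joints at [-1.407, 0.351, 1.652, -0, 1.139, -0.085], TCP at [0.135, -0.533, 0.405] pointing down, gripper open.
Joint ranges: [-2.75, 2.75], [-0.79, 2.1], [0.01, 2.65], [-1.57, 4.71], [0.07, 3.14], [-2.87, 2.87]. Speed limits (rad/s): [2.22, 2.22, 2.79, 3.14, 3.14, 3.14].

### API

Orientations are given as a 3x3 rotation matrix whose columns are the frame's x, y, z axes.
In Python, from station import * gives the robot as it stands.
- The arm moves only by the tool drive_tool, never from a script. Its argument "moves" is a list of rows, each an object with "travel": the shift along the tool's x, y, z as a fraction of full scale, a list of three; "rot": the turn, a rotation vector about the tool's x, y, z as a fraction of full scale, a list of three; "gripper": the opening, from 0 (shut) to 1 (fully open). In form: [{"travel": [tx, ty, tz], "rot": [wx, wy, wz], "gripper": gripper}, ...]. A call has exactly 5 rows; each row shifts and turns the commanded pose from where the row before left it, along the tool's axes as they then stand; what a row does not reach is not made up. Full scale, the value 1, is 7.5 cm for a shift and pi rad for a turn. A row lasts 1/10 s, in which the tool goes at most 50 mm and 8.59 degrees, less where a joint would pass 70% of its speed; a pose out of reach is approached as far as the arm can. A call with a number of a shift or a turn outside -1 to 1 is refused whole. A call with a gripper value outside its range is refused whole. The fingers move at their own pace and stop on an object; "newtons" is the grip in N (left out, the last holds). Time passes only in rows, so rows that do not move let the fingers close, or fill a call up. It gives the time, the measured TCP pose, the force, the opening and the grip force at its end, in the units of the state.
- state(): the state, without advancing time (a new reading comes with each control period).
- get_image(name): name is "scene" or "top" or "wrist"; returns a dict with "image" (384x512x3 uint8, red, green, blue), "K" (3x3 intrinsics, pixels), "k1" (the pictures are not rectified: a ray, as slopes to the right and down, at radius r is drawn at 1 + k1 r^2 times it, then the intrinsics apply), "rvec" (rotation vector, rad) and "tvec" (3), from world to camera coordinates, as OpenCV has them. Camera axes: x right, y down, z forward; pixel columns grow to the right and rows downward; lengths in m; the calibration is good to about 2 mm. A picture is of the moment at which its call begins. There is no depth.
- sign_off(): hands the job in; it is judged then, once.
Trained networks look in the newest picture that a camera, given by its name, has taken for a name from the list of things; names that differ only in an ending like _2 or _b are one class to them, and where a whole thing is asked for, a point or a joint stands for the part that bears it (a point fixed in the world has none). Each returns a list of dicts, best first, with "score" (0 to 1); they miss things now and then, are a little off and sometimes report something else, mostly with a low value. They report only what shows in the picture. A call takes as long as a camera call. They do not tell look-alikes from the thing itself.
- look_for(name, camera): "box" ([centre column, centre row, width, height] in pixels, round what is visible of it).
- place_of(name, camera): "centre" ([column, row] in pixels: a listed point, or the origin of a listed thing).
The state is a dict: "clock": time; "joint_pos": joint angles; "qvel": joint speeds; "effort": joint torques, N m; "tool_pos": TCP position; "eef_rot": TCP orientation; "force": force on the tool from outside, world axes, zero at the start; "ft_torque": the same for the moment, N m; "gripper_width": opening from 0.0 (shut) to 1.0 (fully open); "finger_force": force on a finger pad.
Only numpy, scipy, OpenCV 4.12 (cv2) and the standard library are available. Lean on these libraries where they do the work, as an engineer would, in place of code of your own. Each camera call takes 0.05 s, during which the arm holds its last target. There are 200 camera calls.

## Working session

There is one attempt and no reset: what is moved stays moved. The work goes in short steps, Python scripts to look and compute and a tool call to move; the robot and the scene stay as the last step left them, time stands still between calls to the robot, and variables do not carry over. Pictures are saved under pics/ and viewed, at most 14 in all, crops included, and the job is handed in when it is done.

Besides the shell and the picture viewer there is one more tool, called after "Call:" by a JSON object that holds its "api" and its "payload". drive_tool: Moves the arm, as the interface text tells. Shift numbers are shares of 7.5 cm and turn numbers shares of pi rad, none past 1 either way. Its arguments: {"type":"object","properties":{"moves":{"type":"array","items":{"type":"object","properties":{"travel":{"type":"array","items":{"type":"number","minimum":-1,"maximum":1}},"rot":{"type":"array","items":{"type":"number","minimum":-1,"maximum":1}},"gripper":{"type":"number"}}}},"newtons":{"type":"number"}},"required":["moves"]}

```bash
mkdir -p pics; python3 - <<'E'
from station import *
import cv2,numpy as np
s=state();print(s['clock'],s['tool_pos'],np.round(s['eef_rot'],3).tolist(),s['gripper_width'])
for c in ['top','scene']:
    d=get_image(c);cv2.imwrite(f'pics/{c}0.png',d['image'][:,:,::-1]);print(c,d['K'].tolist(),d['k1'],d['rvec'],d['tvec'])
    np.savez(f'{c}0.npz',**{k:np.array(v) for k,v in d.items()})
    for n in ['bottle_tall','bottle_jar','bottle_square','bottle_flat','rack','tray','tube_stand','pot','timer','insert_jar','insert_square']:
        print(c,n,[(np.round(r['centre']).tolist(),round(r['score'],2)) for r in place_of(n,c)[:3]])
print(state()['clock'])
E
```

```text
0.0 [ 0.13541829 -0.53292876  0.40414648] [[0.969, 0.246, -0.0], [0.246, -0.969, 0.001], [0.0, -0.001, -1.0]] 0.9976906206803879
top [[406.5335307260268, 0.0, 253.76194176391317], [0.0, 406.5335307260268, 186.2375919344994], [0.0, 0.0, 1.0]] -0.1395136794090631 [ 2.09021222 -2.10891769  0.23156274] [0.00849153 0.63357358 1.11015882]
top bottle_tall [([248.0, 180.0], 0.62)]
top bottle_jar [([192.0, 178.0], 0.58)]
top bottle_square [([224.0, 180.0], 0.86)]
top bottle_flat [([274.0, 181.0], 0.79)]
top rack []
top tray [([234.0, 180.0], 0.73)]
top tube_stand [([117.0, 235.0], 0.73)]
top pot [([221.0, 179.0], 0.63)]
top timer [([382.0, 186.0], 0.64)]
top insert_jar [([145.0, 170.0], 0.85), ([207.0, 138.0], 0.73), ([199.0, 178.0], 0.54)]
top insert_square [([249.0, 134.0], 0.91), ([222.0, 182.0], 0.59)]
scene [[366.77433235073914, 0.0, 258.7903242320426], [0.0, 366.77433235073914, 194.86499972059732], [0.0, 0.0, 1.0]] -0.10467978845170763 [ 1.22176702  2.26358106 -1.03250713] [ 0.33721337 -0.33772273  1.37344315]
scene bottle_tall [([252.0, 208.0], 0.69)]
scene bottle_jar [([305.0, 235.0], 0.7)]
scene bottle_square [([278.0, 219.0], 0.96), ([254.0, 209.0], 0.41)]
scene bottle_flat [([228.0, 195.0], 0.74)]
scene rack [([286.0, 171.0], 0.96)]
scene tray [([264.0, 218.0], 0.72)]
scene tube_stand [([428.0, 235.0], 0.59)]
scene pot [([184.0, 128.0], 0.88)]
scene timer [([143.0, 156.0], 0.77), ([253.0, 211.0], 0.61)]
scene insert_jar [([266.0, 272.0], 0.83), ([304.0, 233.0], 0.68), ([364.0, 279.0], 0.66)]
scene insert_square [([215.0, 249.0], 0.81), ([281.0, 223.0], 0.69), ([426.0, 235.0], 0.63)]
1.2
```

```bash
python3 - <<'E'
import cv2
a=cv2.imread('pics/top0.png');cv2.imwrite('pics/top0z.png',cv2.resize(a[80:300,90:390],None,fx=2.6,fy=2.6,interpolation=cv2.INTER_CUBIC))
E
```

```text
(no output)
```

View pics/top0z.png

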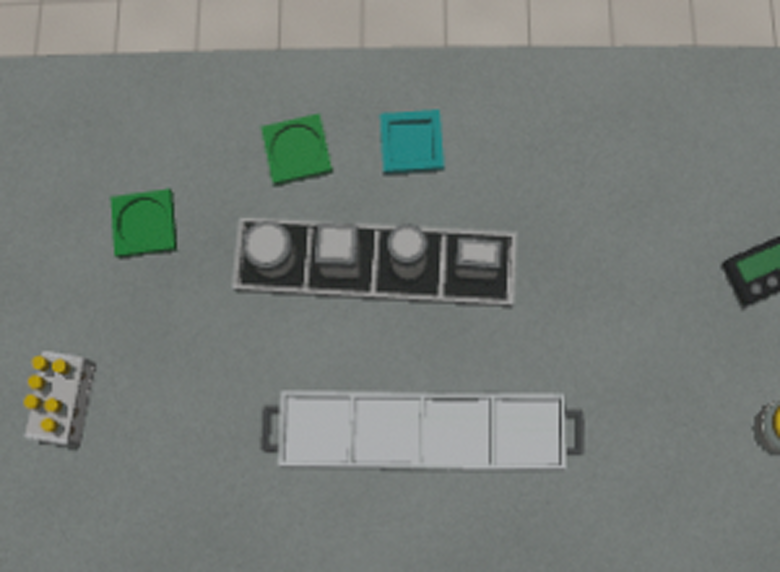

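View pics/scene0.png

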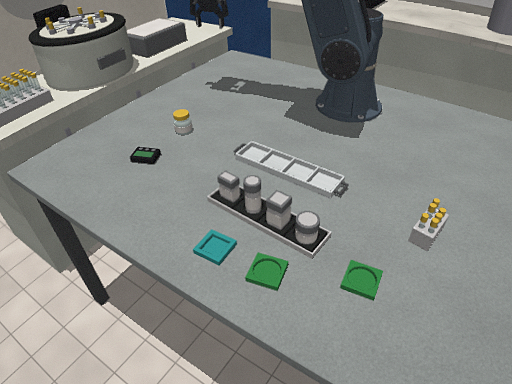

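The top view shows, left to right in the tray (original pixels): jar (194,174), square (220,174), tall (247,173) and flat (274,177). The rack is nearer the robot, with corners at about (198,230) to (308,260). The scene view shows the same order, with the green and turquoise decoys lying beyond the tray. So jar → −120, square → −40, tall → +40, flat → +120.

```bash
cat > h.py <<'E'
import numpy as np,cv2
from scipy.optimize import least_squares
def proj(d,P): return cv2.projectPoints(np.float64(P).reshape(-1,3),d['rvec'],d['tvec'],d['K'],np.array([float(d['k1']),0,0,0]))[0][:,0]
def ray2z(d,px,z):
    n=cv2.undistortPoints(np.float64(px).reshape(-1,1,2),d['K'],np.array([float(d['k1']),0,0,0]))[:,0]
    R=cv2.Rodrigues(np.float64(d['rvec']))[0];C=-R.T@d['tvec'];v=np.c_[n,np.ones(len(n))]@R
    return C+v*((z-C[2])/v[:,2])[:,None]
def tf(p,L): # p=x,y,yaw
    c,s=np.cos(p[2]),np.sin(p[2]);L=np.float64(L);return np.c_[p[0]+c*L[:,0]-s*L[:,1],p[1]+s*L[:,0]+c*L[:,1],L[:,2]]
def rect(a,b,z): return np.array([[a/2,b/2,z],[a/2,-b/2,z],[-a/2,-b/2,z],[-a/2,b/2,z]])
E
python3 - <<'E'
from h import *
t=dict(np.load('top0.npz'));s=dict(np.load('scene0.npz'))
cr=lambda l:np.array(l)/2.6+[90,80]-0.3
rc=cr([[281,391],[565,395],[566,468],[279,465]]);tc=cr([[240,218],[517,232],[513,304],[234,289]])
P={}
for n,px,a,b,z in [('rack',rc,.085,.325,.022),('tray',tc,.086,.33,.016)]:
    f=least_squares(lambda p:(proj(t,tf(p,rect(a,b,z)))-px).ravel(),[.55,0,0]);P[n]=f.x
    print(n,f.x,np.round(f.fun,1))
print('caps m',[np.round(ray2z(t,cr([c]),8e-3+h)[0],4).tolist() for c,h in [((267,245),.06),((336,245),.08),((408,243),.096),((478,250),.07)]])
print('exp',np.round(tf(P['tray'],[[0,y,0] for y in(.12,.04,-.04,-.12)]),4).tolist())
print('bays',np.round(tf(P['rack'],[[0,y,0] for y in(-.12,-.04,.04,.12)]),4).tolist())
im=s['image'][:,:,::-1].copy();im=cv2.resize(im[130:260,190:360],None,fx=4,fy=4,interpolation=cv2.INTER_CUBIC)
it=cv2.resize(t['image'][150:270,170:330,::-1],None,fx=4,fy=4,interpolation=cv2.INTER_CUBIC)
for im_,d,o in((im,s,(190,130)),(it,t,(170,150))):
  L=[('rack',rect(.085,.325,.022)),('tray',rect(.086,.33,.016))]+[('tray',np.array([[r*np.cos(q),y+r*np.sin(q),h+.008] for q in np.arange(0,6.3,.4)])) for y,h,r in((.12,.06,.028),(.04,.08,.023),(-.04,.096,.022),(-.12,.07,.016))]
  for n,r in L:
    q=((proj(d,tf(P[n],r))-o+.5)*4).astype(np.int32);cv2.polylines(im_,[q],True,(0,0,255),1)
w=np.zeros((520+0,680,3),np.uint8);cv2.imwrite('pics/ov_s.png',im);cv2.imwrite('pics/ov_t.png',it)
np.savez('P.npz',**P)
E
```

```text
rack [ 0.46744852  0.00907559 -0.02035803] [ 0.  -0.1  0.2 -0.4  0.1  0.4 -0.3  0.2]
tray [ 0.66704332  0.06332993 -0.06375704] [ 0.   0.1 -0.1  0.2  0.4 -0.2 -0.3 -0.2]
caps m [[0.6735, 0.1836, 0.068], [0.6674, 0.1032, 0.088], [0.6646, 0.0227, 0.104], [0.6626, -0.055, 0.078]]
exp [[0.6747, 0.1831, 0.0], [0.6696, 0.1032, 0.0], [0.6645, 0.0234, 0.0], [0.6594, -0.0564, 0.0]]
bays [[0.465, -0.1109, 0.0], [0.4666, -0.0309, 0.0], [0.4683, 0.0491, 0.0], [0.4699, 0.1291, 0.0]]
```

View pics/ov_t.png

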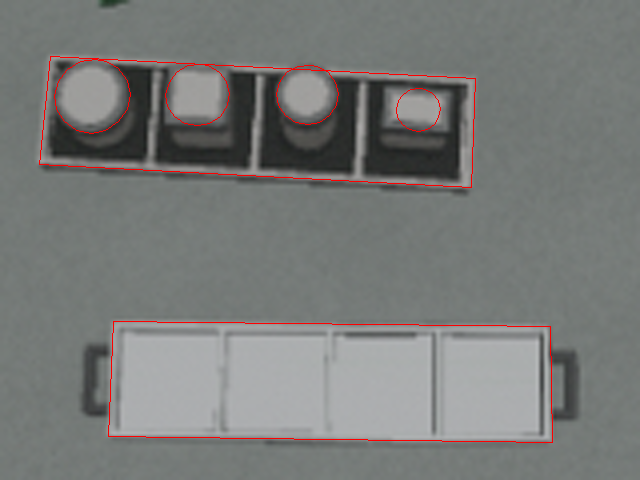

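View pics/ov_s.png

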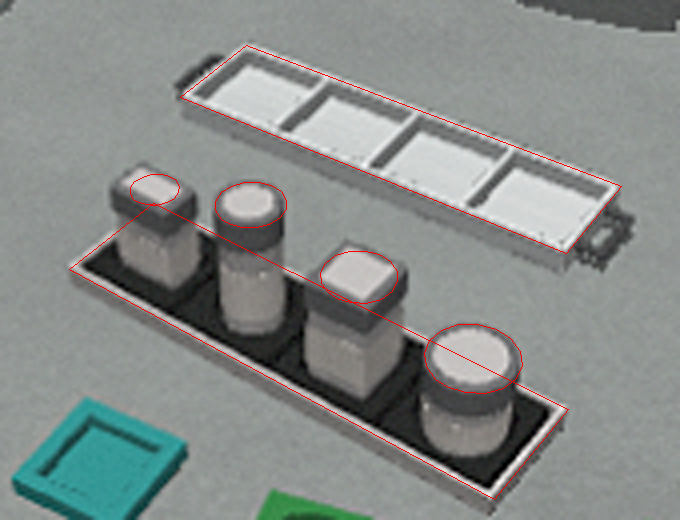

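The fitted rack and tray outlines match both views to about 1–2 mm, and the caps sit where the inserts predict. First I turn the tool so the fingers close along the tray's x axis.

Call:
{"api": "drive_tool", "payload": {"moves": [{"travel":[0,0,0],"rot":[0,0,-0.0444],"gripper":1},{"travel":[0,0,0],"rot":[0,0,-0.0444],"gripper":1},{"travel":[0,0,0],"rot":[0,0,-0.0444],"gripper":1},{"travel":[0,0,0],"rot":[0,0,-0.0444],"gripper":1},{"travel":[0,0,0],"rot":[0,0,-0.0444],"gripper":1}], "newtons": 40}}

```text
clock: 1.7
tool_pos: [0.1355, -0.533, 0.4047]
eef_rot: [[0.58, 0.815, -0.0], [0.815, -0.58, -0.0], [-0.0, -0.0, -1.0]]
force: [0.8, 0.2, -0.9]
gripper_width: 0.999
finger_force: 0.0
```

Call:
{"api": "drive_tool", "payload": {"moves": [{"travel":[0,0,0],"rot":[0,0,-0.0444],"gripper":1},{"travel":[0,0,0],"rot":[0,0,-0.0444],"gripper":1},{"travel":[0,0,0],"rot":[0,0,-0.0444],"gripper":1},{"travel":[0,0,0],"rot":[0,0,-0.0444],"gripper":1},{"travel":[0,0,0],"rot":[0,0,0],"gripper":1}]}}

```text
clock: 2.2
tool_pos: [0.1355, -0.5331, 0.4047]
eef_rot: [[0.065, 0.998, 0.0], [0.998, -0.065, -0.0], [-0.0, 0.0, -1.0]]
force: [0.5, -0.3, 0.1]
gripper_width: 0.999
finger_force: 0.0
```

```bash
cat >> h.py <<'E'
def plan(*targets, yaw=-0.0638):
    """print tool-frame shift (in units of 75 mm) and turn (units of pi) to each target in sequence"""
    from station import state
    s=state();p=np.array(s['tool_pos']);R=np.array(s['eef_rot'])
    print('t',round(s['clock'],2),'p',np.round(p,4),'yaw',round(np.arctan2(R[1,1],R[0,1]),4),'tilt',np.round(R[:2,2],4),'w',round(s['gripper_width'],3),'F',np.round(s['force'],1),np.round(s['finger_force'],1))
    c,q=np.cos(yaw),np.sin(yaw);Rd=np.array([[-q,c,0],[c,q,0],[0,0,-1.]])
    print('rot/pi',np.round(cv2.Rodrigues(R.T@Rd)[0].ravel()/np.pi,4))
    for g in targets:
        print(np.round(g,4),'units',np.round(R.T@(np.array(g)-p)/.075,3)); p=np.array(g)
E
python3 -c "
from h import *
plan((.674,.1835,.33),(.674,.1835,.207))"
```

```text
t 2.2 p [ 0.1355 -0.5331  0.4047] yaw -0.0646 tilt [ 0. -0.] w 0.999 F [ 0.5 -0.3  0.1] 0.0
rot/pi [ 0.      0.     -0.0002]
[0.674  0.1835 0.33  ] units [9.997 6.549 0.996]
[0.674  0.1835 0.207 ] units [ 0.   -0.    1.64]
```

Call:
{"api": "drive_tool", "payload": {"moves": [{"travel":[0.5,0.3275,0.05],"rot":[0,0,0],"gripper":1},{"travel":[0.5,0.3275,0.05],"rot":[0,0,0],"gripper":1},{"travel":[0.5,0.3275,0.05],"rot":[0,0,0],"gripper":1},{"travel":[0.5,0.3275,0.05],"rot":[0,0,0],"gripper":1},{"travel":[0.5,0.3275,0.05],"rot":[0,0,0],"gripper":1}]}}

```text
clock: 2.7
tool_pos: [0.2712, -0.3526, 0.386]
eef_rot: [[0.072, 0.997, 0.0], [0.997, -0.072, -0.0], [-0.0, 0.0, -1.0]]
force: [0.6, -0.5, 0.0]
gripper_width: 1.001
finger_force: 0.0
```

Call:
{"api": "drive_tool", "payload": {"moves": [{"travel":[0.5,0.3275,0.05],"rot":[0,0,0],"gripper":1},{"travel":[0.5,0.3275,0.05],"rot":[0,0,0],"gripper":1},{"travel":[0.5,0.3275,0.05],"rot":[0,0,0],"gripper":1},{"travel":[0.5,0.3275,0.05],"rot":[0,0,0],"gripper":1},{"travel":[0.5,0.3275,0.05],"rot":[0,0,0],"gripper":1}]}}

```text
clock: 3.2
tool_pos: [0.4063, -0.1736, 0.3673]
eef_rot: [[0.071, 0.997, 0.001], [0.997, -0.071, -0.0], [-0.0, 0.001, -1.0]]
force: [0.2, -0.8, -0.4]
gripper_width: 1.001
finger_force: 0.0
```

Call:
{"api": "drive_tool", "payload": {"moves": [{"travel":[0.5,0.3275,0.05],"rot":[0,0,0],"gripper":1},{"travel":[0.5,0.3275,0.05],"rot":[0,0,0],"gripper":1},{"travel":[0.5,0.3275,0.05],"rot":[0,0,0],"gripper":1},{"travel":[0.5,0.3275,0.05],"rot":[0,0,0],"gripper":1},{"travel":[0.5,0.3275,0.05],"rot":[0,0,0],"gripper":1}]}}

```text
clock: 3.7
tool_pos: [0.5414, 0.0055, 0.3484]
eef_rot: [[0.071, 0.997, 0.0], [0.997, -0.071, -0.0], [-0.0, 0.0, -1.0]]
force: [0.9, -1.5, 0.2]
gripper_width: 0.999
finger_force: 0.0
```

Call:
{"api": "drive_tool", "payload": {"moves": [{"travel":[0.5,0.3275,0.05],"rot":[0,0,0],"gripper":1},{"travel":[0.5,0.3275,0.05],"rot":[0,0,0],"gripper":1},{"travel":[0.5,0.3275,0.05],"rot":[0,0,0],"gripper":1},{"travel":[0.5,0.3275,0.05],"rot":[0,0,0],"gripper":1},{"travel":[0.5,0.3275,0.05],"rot":[0,0,0],"gripper":1}]}}

```text
clock: 4.2
tool_pos: [0.6764, 0.1843, 0.3295]
eef_rot: [[0.071, 0.997, 0.0], [0.997, -0.071, -0.0], [-0.0, 0.0, -1.0]]
force: [1.1, -0.4, 0.3]
gripper_width: 1.002
finger_force: 0.0
```

```bash
python3 - <<'E'
from h import *
from station import *
plan((.674,.1835,.33),(.674,.1835,.207))
d=get_image('wrist')
P=np.load('P.npz');im=cv2.resize(d['image'][:,:,::-1],None,fx=1.5,fy=1.5)
for y,h,r in((.12,.06,.028),(.04,.08,.023),(-.04,.096,.022)):
    q=(proj(d,tf(P['tray'],np.array([[r*np.cos(q),y+r*np.sin(q),h+.008] for q in np.arange(0,6.3,.3)])))*1.5).astype(np.int32);cv2.polylines(im,[q],True,(0,0,255),1)
cv2.imwrite('pics/w1.png',im)
E
```

```text
t 4.2 p [0.6764 0.1843 0.3295] yaw -0.0713 tilt [ 0. -0.] w 1.002 F [ 1.1 -0.4  0.3] 0.0
rot/pi [ 0.      0.     -0.0024]
[0.674  0.1835 0.33  ] units [-0.013 -0.031 -0.007]
[0.674  0.1835 0.207 ] units [ 0.   -0.    1.64]
```

View pics/w1.png

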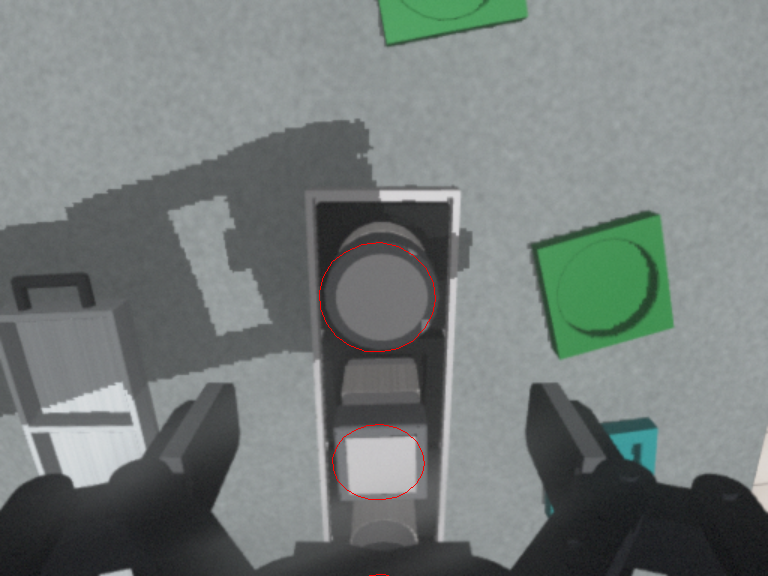

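The wrist view shows the jar cap at (380,297), within 1 mm of the projected circle and midway between the fingers. I descend and grip.

Call:
{"api": "drive_tool", "payload": {"moves": [{"travel":[-0.013,-0.025,0.4],"rot":[0,0,0.002],"gripper":1},{"travel":[0,0,0.4],"rot":[0,0,0],"gripper":1},{"travel":[0,0,0.4],"rot":[0,0,0],"gripper":1},{"travel":[0,0,0.3],"rot":[0,0,0],"gripper":1},{"travel":[0,0,0.13],"rot":[0,0,0],"gripper":1}]}}

```text
clock: 4.75
tool_pos: [0.673, 0.1816, 0.2049]
eef_rot: [[0.077, 0.997, -0.003], [0.997, -0.077, -0.001], [-0.001, -0.003, -1.0]]
force: [-0.3, 0.6, 0.1]
gripper_width: 1.0
finger_force: 0.0
```

Call:
{"api": "drive_tool", "payload": {"moves": [{"travel":[0,0,0],"rot":[0,0,0],"gripper":0},{"travel":[0,0,0],"rot":[0,0,0],"gripper":0},{"travel":[0,0,0],"rot":[0,0,0],"gripper":0},{"travel":[0,0,0],"rot":[0,0,0],"gripper":0},{"travel":[0,0,0],"rot":[0,0,0],"gripper":0}], "newtons": 40}}

```text
clock: 5.25
tool_pos: [0.6741, 0.1818, 0.2091]
eef_rot: [[0.073, 0.997, 0.003], [0.997, -0.073, 0.001], [0.001, 0.002, -1.0]]
force: [-0.7, -0.8, 6.3]
gripper_width: 0.642
finger_force: 43.0
```

Call:
{"api": "drive_tool", "payload": {"moves": [{"travel":[0,0,-0.2],"rot":[0,0,0],"gripper":0},{"travel":[0,0,-0.35],"rot":[0,0,0],"gripper":0},{"travel":[0,0,-0.4],"rot":[0,0,0],"gripper":0},{"travel":[0,0,-0.4],"rot":[0,0,-0.004],"gripper":0},{"travel":[0,0,-0.3],"rot":[0,0,-0.005],"gripper":0}]}}

```text
clock: 5.75
tool_pos: [0.6735, 0.1817, 0.3344]
eef_rot: [[0.044, 0.999, 0.002], [0.999, -0.044, 0.0], [0.001, 0.002, -1.0]]
force: [-0.6, -0.3, -1.2]
gripper_width: 0.644
finger_force: 42.6
```

```bash
python3 -c "
from h import *
plan((.465,-.111,.33),(.465,-.111,.2066),yaw=-.045)"
```

```text
t 5.75 p [0.6735 0.1817 0.3344] yaw -0.0443 tilt [0.0021 0.0005] w 0.644 F [-0.6 -0.3 -1.2] 42.6
rot/pi [ 0.0007 -0.0002  0.0002]
[ 0.465 -0.111  0.33 ] units [-4.023 -2.605  0.052]
[ 0.465  -0.111   0.2066] units [-1.000e-03 -3.000e-03  1.645e+00]
```

Call:
{"api": "drive_tool", "payload": {"moves": [{"travel":[-0.241,-0.156,0],"rot":[0,0,0],"gripper":0},{"travel":[-0.402,-0.26,0],"rot":[0,0,0],"gripper":0},{"travel":[-0.483,-0.313,0],"rot":[0,0,0],"gripper":0},{"travel":[-0.483,-0.313,0],"rot":[0,0,0],"gripper":0},{"travel":[-0.483,-0.313,0],"rot":[0,0,0],"gripper":0}]}}

```text
clock: 6.25
tool_pos: [0.5637, 0.0285, 0.3322]
eef_rot: [[0.044, 0.999, 0.001], [0.999, -0.044, -0.0], [-0.0, 0.001, -1.0]]
force: [0.2, -0.7, -1.0]
gripper_width: 0.643
finger_force: 42.7
```

Call:
{"api": "drive_tool", "payload": {"moves": [{"travel":[-0.483,-0.313,0],"rot":[0,0,0],"gripper":0},{"travel":[-0.483,-0.313,0],"rot":[0,0,0],"gripper":0},{"travel":[-0.402,-0.26,0],"rot":[0,0,0],"gripper":0},{"travel":[-0.322,-0.208,0],"rot":[0,0,0],"gripper":0},{"travel":[-0.241,-0.156,0],"rot":[0,0,0],"gripper":0}]}}

```text
clock: 6.75
tool_pos: [0.4638, -0.1122, 0.3322]
eef_rot: [[0.046, 0.999, 0.001], [0.999, -0.046, -0.0], [-0.0, 0.001, -1.0]]
force: [0.3, -0.9, -0.7]
gripper_width: 0.645
finger_force: 42.7
```

```bash
python3 -c "
from h import *
plan((.465,-.111,.235),(.465,-.111,.2066),yaw=-.045)"
```

```text
t 6.75 p [ 0.4638 -0.1122  0.3322] yaw -0.0457 tilt [ 0.0007 -0.0004] w 0.645 F [ 0.3 -0.9 -0.7] 42.7
rot/pi [ 0.0002  0.0001 -0.0002]
[ 0.465 -0.111  0.235] units [0.017 0.015 1.296]
[ 0.465  -0.111   0.2066] units [ 0.    -0.     0.379]
```

Call:
{"api": "drive_tool", "payload": {"moves": [{"travel":[0.017,0.015,0.25],"rot":[0,0,0],"gripper":0},{"travel":[0,0,0.4],"rot":[0,0,0],"gripper":0},{"travel":[0,0,0.35],"rot":[0,0,0],"gripper":0},{"travel":[0,0,0.2],"rot":[0,0,0],"gripper":0},{"travel":[0,0,0.1],"rot":[0,0,0],"gripper":0}]}}

```text
clock: 7.25
tool_pos: [0.4659, -0.1097, 0.2333]
eef_rot: [[0.045, 0.999, -0.001], [0.999, -0.045, 0.0], [0.0, -0.001, -1.0]]
force: [-0.5, -0.2, -0.0]
gripper_width: 0.646
finger_force: 42.7
```

Call:
{"api": "drive_tool", "payload": {"moves": [{"travel":[0,0,0.1],"rot":[0,0,0],"gripper":0},{"travel":[0,0,0.1],"rot":[0,0,0],"gripper":0},{"travel":[0,0,0.08],"rot":[0,0,0],"gripper":0},{"travel":[0,0,0],"rot":[0,0,0],"gripper":0},{"travel":[0,0,0],"rot":[0,0,0],"gripper":0}]}}

```text
clock: 7.75
tool_pos: [0.4662, -0.1098, 0.2129]
eef_rot: [[0.045, 0.999, 0.0], [0.999, -0.045, -0.0], [-0.0, 0.0, -1.0]]
force: [-0.2, 0.4, -1.3]
gripper_width: 0.645
finger_force: 42.7
```

```bash
python3 -c "
from h import *
plan((.465,-.111,.2066),yaw=-.045)"
```

```text
t 7.75 p [ 0.4662 -0.1098  0.2129] yaw -0.0446 tilt [ 0.0001 -0.    ] w 0.645 F [-0.2  0.4 -1.3] 42.7
rot/pi [0.     0.     0.0001]
[ 0.465  -0.111   0.2066] units [-0.017 -0.016  0.084]
```

Call:
{"api": "drive_tool", "payload": {"moves": [{"travel":[-0.017,-0.016,0.03],"rot":[0,0,0],"gripper":0},{"travel":[0,0,0.03],"rot":[0,0,0],"gripper":0},{"travel":[0,0,0.02],"rot":[0,0,0],"gripper":0},{"travel":[0,0,0],"rot":[0,0,0],"gripper":0},{"travel":[0,0,0],"rot":[0,0,0],"gripper":0}]}}

```text
clock: 8.25
tool_pos: [0.4649, -0.111, 0.2067]
eef_rot: [[0.045, 0.999, -0.0], [0.999, -0.045, 0.0], [0.0, -0.0, -1.0]]
force: [-0.6, -0.4, -0.7]
gripper_width: 0.645
finger_force: 42.7
```

Call:
{"api": "drive_tool", "payload": {"moves": [{"travel":[0,0,0.015],"rot":[0,0,0],"gripper":0},{"travel":[0,0,0.0],"rot":[0,0,0],"gripper":0},{"travel":[0,0,0.01],"rot":[0,0,0],"gripper":0},{"travel":[0,0,0],"rot":[0,0,0],"gripper":0},{"travel":[0,0,0],"rot":[0,0,0],"gripper":0}]}}

```text
clock: 8.75
tool_pos: [0.465, -0.111, 0.206]
eef_rot: [[0.044, 0.999, 0.0], [0.999, -0.044, -0.0], [-0.0, 0.0, -1.0]]
force: [-6.1, 1.1, 20.9]
gripper_width: 0.645
finger_force: 44.8
```

Contact came at the predicted height. I ease off slightly, release and rise.

Call:
{"api": "drive_tool", "payload": {"moves": [{"travel":[0,0,-0.012],"rot":[0,0,0],"gripper":0},{"travel":[0,0,0],"rot":[0,0,0],"gripper":0.8},{"travel":[0,0,0],"rot":[0,0,0],"gripper":1},{"travel":[0,0,0],"rot":[0,0,0],"gripper":1},{"travel":[0,0,0],"rot":[0,0,0],"gripper":1}]}}

```text
clock: 9.25
tool_pos: [0.4649, -0.111, 0.2056]
eef_rot: [[0.045, 0.999, -0.0], [0.999, -0.045, 0.0], [0.0, -0.0, -1.0]]
force: [0.5, -0.3, -1.0]
gripper_width: 1.003
finger_force: 0.0
```

Call:
{"api": "drive_tool", "payload": {"moves": [{"travel":[0,0,-0.2],"rot":[0,0,0],"gripper":1},{"travel":[0,0,-0.35],"rot":[0,0,0],"gripper":1},{"travel":[0,0,-0.45],"rot":[0,0,0],"gripper":1},{"travel":[0,0,-0.45],"rot":[0,0,0.003],"gripper":1},{"travel":[0,0,-0.3],"rot":[0,0,0.003],"gripper":1}]}}

```text
clock: 9.75
tool_pos: [0.465, -0.111, 0.3391]
eef_rot: [[0.064, 0.998, 0.002], [0.998, -0.064, -0.001], [-0.001, 0.002, -1.0]]
force: [0.0, -0.3, -0.2]
gripper_width: 1.001
finger_force: 0.0
```

```bash
python3 -c "
from h import *
plan((.669,.1032,.335),(.669,.1032,.228))"
```

```text
t 9.75 p [ 0.465  -0.111   0.3391] yaw -0.0638 tilt [ 0.0019 -0.0006] w 1.001 F [ 0.  -0.3 -0.2] 0.0
rot/pi [0.0006 0.0002 0.    ]
[0.669  0.1032 0.335 ] units [3.023 2.533 0.058]
[0.669  0.1032 0.228 ] units [ 1.000e-03 -3.000e-03  1.427e+00]
```

Call:
{"api": "drive_tool", "payload": {"moves": [{"travel":[0.378,0.317,0.007],"rot":[0,0,0],"gripper":1},{"travel":[0.378,0.317,0.007],"rot":[0,0,0],"gripper":1},{"travel":[0.378,0.317,0.007],"rot":[0,0,0],"gripper":1},{"travel":[0.378,0.317,0.007],"rot":[0,0,0],"gripper":1},{"travel":[0.378,0.317,0.007],"rot":[0,0,0],"gripper":1}]}}

```text
clock: 10.25
tool_pos: [0.5934, 0.0242, 0.3341]
eef_rot: [[0.063, 0.998, -0.0], [0.998, -0.063, -0.0], [-0.0, -0.0, -1.0]]
force: [0.6, -0.7, -0.5]
gripper_width: 1.0
finger_force: 0.0
```

Call:
{"api": "drive_tool", "payload": {"moves": [{"travel":[0.378,0.317,0.007],"rot":[0,0,0],"gripper":1},{"travel":[0.378,0.317,0.007],"rot":[0,0,0],"gripper":1},{"travel":[0.378,0.317,0.007],"rot":[0,0,0],"gripper":1},{"travel":[0,0,0],"rot":[0,0,0],"gripper":1},{"travel":[0,0,0],"rot":[0,0,0],"gripper":1}]}}

```text
clock: 10.75
tool_pos: [0.669, 0.1037, 0.332]
eef_rot: [[0.063, 0.998, -0.001], [0.998, -0.063, -0.0], [-0.0, -0.001, -1.0]]
force: [-0.7, -1.1, -0.5]
gripper_width: 0.999
finger_force: 0.0
```

```bash
python3 - <<'E'
from h import *
from station import *
plan((.669,.1032,.335),(.669,.1032,.228))
d=get_image('wrist')
P=np.load('P.npz');im=cv2.resize(d['image'][:,:,::-1],None,fx=1.5,fy=1.5)
S=lambda a,b,y,h:np.array([[a,y+b,h],[a,y-b,h],[-a,y-b,h],[-a,y+b,h]])
q=[('tray',S(.023,.023,.04,.088)),('tray',S(.022,.022,-.04,.104)),('tray',S(.016,.025,-.12,.078)),('rack',S(.028,.028,-.12,.065)),('rack',S(.0375,.0375,-.12,.022))]
for n,r in q: cv2.polylines(im,[(proj(d,tf(P[n],r))*1.5).astype(np.int32)],True,(0,0,255),1)
cv2.imwrite('pics/w2.png',im)
E
```

```text
t 10.75 p [0.669  0.1037 0.332 ] yaw -0.0626 tilt [-0.0011 -0.0002] w 0.999 F [-0.7 -1.1 -0.5] 0.0
rot/pi [-0.0004  0.0001  0.0004]
[0.669  0.1032 0.335 ] units [-0.006  0.    -0.04 ]
[0.669  0.1032 0.228 ] units [0.    0.002 1.427]
```

View pics/w2.png

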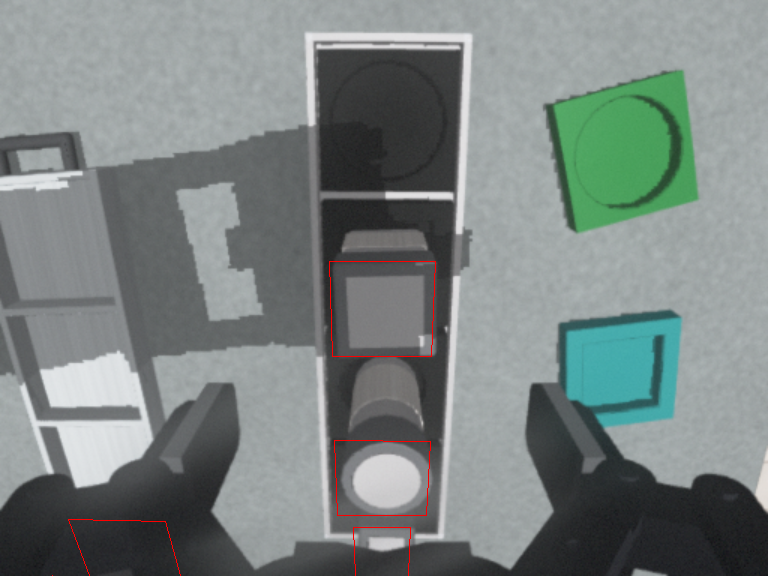

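The wrist view shows the square bottle's cap at (384,310), centred between the fingers and aligned with them. The jar's insert is now empty. I descend and grip.

Call:
{"api": "drive_tool", "payload": {"moves": [{"travel":[-0.006,0,0.35],"rot":[0,0,0],"gripper":1},{"travel":[0,0,0.4],"rot":[0,0,0],"gripper":1},{"travel":[0,0,0.35],"rot":[0,0,0],"gripper":1},{"travel":[0,0,0.2],"rot":[0,0,0],"gripper":1},{"travel":[0,0,0.08],"rot":[0,0,0],"gripper":1}]}}

```text
clock: 11.3
tool_pos: [0.6686, 0.1021, 0.2281]
eef_rot: [[0.064, 0.998, -0.002], [0.998, -0.064, -0.0], [-0.0, -0.002, -1.0]]
force: [0.4, -0.9, -0.1]
gripper_width: 0.997
finger_force: 0.0
```

Call:
{"api": "drive_tool", "payload": {"moves": [{"travel":[0,0,0],"rot":[0,0,0],"gripper":0},{"travel":[0,0,0],"rot":[0,0,0],"gripper":0},{"travel":[0,0,0],"rot":[0,0,0],"gripper":0},{"travel":[0,0,0],"rot":[0,0,0],"gripper":0},{"travel":[0,0,0],"rot":[0,0,0],"gripper":0}]}}

```text
clock: 11.8
tool_pos: [0.6695, 0.1029, 0.2308]
eef_rot: [[0.063, 0.998, 0.002], [0.998, -0.063, 0.0], [0.0, 0.002, -1.0]]
force: [-0.9, -0.2, 5.8]
gripper_width: 0.533
finger_force: 40.8
```

Call:
{"api": "drive_tool", "payload": {"moves": [{"travel":[0,0,-0.2],"rot":[0,0,0],"gripper":0},{"travel":[0,0,-0.35],"rot":[0,0,0],"gripper":0},{"travel":[0,0,-0.4],"rot":[0,0,0],"gripper":0},{"travel":[0,0,-0.4],"rot":[0,0,-0.004],"gripper":0},{"travel":[0,0,-0.3],"rot":[0,0,-0.004],"gripper":0}]}}

```text
clock: 12.3
tool_pos: [0.669, 0.1029, 0.3563]
eef_rot: [[0.038, 0.999, 0.002], [0.999, -0.038, 0.0], [0.0, 0.002, -1.0]]
force: [0.8, -0.8, -1.9]
gripper_width: 0.533
finger_force: 41.2
```

```bash
python3 -c "
from h import *
plan((.4666,-.031,.35),yaw=-.04)"
```

```text
t 12.3 p [0.669  0.1029 0.3563] yaw -0.0378 tilt [0.0023 0.0002] w 0.533 F [ 0.8 -0.8 -1.9] 41.2
rot/pi [ 0.0007 -0.0001  0.0007]
[ 0.4666 -0.031   0.35  ] units [-1.886 -2.629  0.077]
```

Call:
{"api": "drive_tool", "payload": {"moves": [{"travel":[-0.151,-0.21,0.01],"rot":[0,0,0],"gripper":0},{"travel":[-0.226,-0.315,0.01],"rot":[0,0,0],"gripper":0},{"travel":[-0.283,-0.394,0.01],"rot":[0,0,0],"gripper":0},{"travel":[-0.283,-0.394,0.01],"rot":[0,0,0],"gripper":0},{"travel":[-0.283,-0.394,0.01],"rot":[0,0,0],"gripper":0}]}}

```text
clock: 12.8
tool_pos: [0.5362, 0.0153, 0.3502]
eef_rot: [[0.038, 0.999, 0.001], [0.999, -0.038, -0.0], [-0.0, 0.001, -1.0]]
force: [-0.2, -0.6, -1.3]
gripper_width: 0.533
finger_force: 41.3
```

Call:
{"api": "drive_tool", "payload": {"moves": [{"travel":[-0.283,-0.394,0.01],"rot":[0,0,0],"gripper":0},{"travel":[-0.226,-0.315,0.01],"rot":[0,0,0],"gripper":0},{"travel":[-0.151,-0.21,0],"rot":[0,0,0],"gripper":0},{"travel":[0,0,0],"rot":[0,0,0],"gripper":0},{"travel":[0,0,0],"rot":[0,0,0],"gripper":0}]}}

```text
clock: 13.3
tool_pos: [0.467, -0.031, 0.3487]
eef_rot: [[0.039, 0.999, 0.002], [0.999, -0.039, -0.0], [-0.0, 0.002, -1.0]]
force: [-0.4, -0.5, -0.9]
gripper_width: 0.531
finger_force: 41.3
```

```bash
python3 -c "
from h import *
plan((.4666,-.031,.234),(.4666,-.031,.2285),yaw=-.04)"
```

```text
t 13.3 p [ 0.467  -0.031   0.3487] yaw -0.039 tilt [ 0.0017 -0.0001] w 0.531 F [-0.4 -0.5 -0.9] 41.3
rot/pi [0.0005 0.     0.0003]
[ 0.4666 -0.031   0.234 ] units [-1.00e-03 -8.00e-03  1.53e+00]
[ 0.4666 -0.031   0.2285] units [ 0.    -0.     0.073]
```

Call:
{"api": "drive_tool", "payload": {"moves": [{"travel":[0,0,0.2],"rot":[0,0,0],"gripper":0},{"travel":[0,0,0.3],"rot":[0,0,0],"gripper":0},{"travel":[0,0,0.3],"rot":[0,0,0],"gripper":0},{"travel":[0,0,0.25],"rot":[0,0,0],"gripper":0},{"travel":[0,0,0.2],"rot":[0,0,0],"gripper":0}]}}

```text
clock: 13.8
tool_pos: [0.4675, -0.0304, 0.2532]
eef_rot: [[0.038, 0.999, -0.0], [0.999, -0.038, 0.0], [0.0, -0.0, -1.0]]
force: [-0.7, 0.0, -1.9]
gripper_width: 0.536
finger_force: 41.4
```

Call:
{"api": "drive_tool", "payload": {"moves": [{"travel":[0,0,0.12],"rot":[0,0,0],"gripper":0},{"travel":[0,0,0.08],"rot":[0,0,0],"gripper":0},{"travel":[0,0,0.05],"rot":[0,0,0],"gripper":0},{"travel":[0,0,0.03],"rot":[0,0,0],"gripper":0},{"travel":[0,0,0],"rot":[0,0,0],"gripper":0}]}}

```text
clock: 14.3
tool_pos: [0.467, -0.0309, 0.2332]
eef_rot: [[0.038, 0.999, 0.0], [0.999, -0.038, -0.0], [-0.0, 0.0, -1.0]]
force: [-0.8, -0.2, -1.6]
gripper_width: 0.531
finger_force: 41.3
```

Needs about 5 mm more (contact near 0.228).

Call:
{"api": "drive_tool", "payload": {"moves": [{"travel":[0,0,0.03],"rot":[0,0,0],"gripper":0},{"travel":[0,0,0.02],"rot":[0,0,0],"gripper":0},{"travel":[0,0,0.012],"rot":[0,0,0],"gripper":0},{"travel":[0,0,0],"rot":[0,0,0],"gripper":0},{"travel":[0,0,0],"rot":[0,0,0],"gripper":0}]}}

```text
clock: 14.8
tool_pos: [0.4668, -0.0309, 0.2284]
eef_rot: [[0.038, 0.999, 0.0], [0.999, -0.038, -0.0], [-0.0, 0.0, -1.0]]
force: [0.3, 0.2, -1.5]
gripper_width: 0.532
finger_force: 41.3
```

Call:
{"api": "drive_tool", "payload": {"moves": [{"travel":[0,0,0.008],"rot":[0,0,0],"gripper":0},{"travel":[0,0,0],"rot":[0,0,0],"gripper":0.65},{"travel":[0,0,0],"rot":[0,0,0],"gripper":1},{"travel":[0,0,0],"rot":[0,0,0],"gripper":1},{"travel":[0,0,0],"rot":[0,0,0],"gripper":1}]}}

```text
clock: 15.3
tool_pos: [0.4669, -0.0309, 0.2278]
eef_rot: [[0.038, 0.999, 0.0], [0.999, -0.038, -0.0], [-0.0, 0.0, -1.0]]
force: [1.1, 0.3, -0.1]
gripper_width: 0.998
finger_force: 0.0
```

Call:
{"api": "drive_tool", "payload": {"moves": [{"travel":[0,0,-0.2],"rot":[0,0,0],"gripper":1},{"travel":[0,0,-0.35],"rot":[0,0,0],"gripper":1},{"travel":[0,0,-0.45],"rot":[0,0,0],"gripper":1},{"travel":[0,0,-0.45],"rot":[0,0,0.004],"gripper":1},{"travel":[0,0,-0.2],"rot":[0,0,0.004],"gripper":1}]}}

```text
clock: 15.8
tool_pos: [0.4671, -0.031, 0.3543]
eef_rot: [[0.064, 0.998, 0.004], [0.998, -0.064, -0.001], [-0.0, 0.004, -1.0]]
force: [0.7, 0.3, -0.4]
gripper_width: 1.002
finger_force: 0.0
```

```bash
python3 -c "
from h import *
plan((.666,.0235,.35))"
```

```text
t 15.8 p [ 0.4671 -0.031   0.3543] yaw -0.0639 tilt [ 0.0037 -0.0006] w 1.002 F [ 0.7  0.3 -0.4] 0.0
rot/pi [ 0.0012  0.0001 -0.    ]
[0.666  0.0235 0.35  ] units [0.894 2.6   0.067]
```

Call:
{"api": "drive_tool", "payload": {"moves": [{"travel":[0.149,0.433,0],"rot":[0,0,0],"gripper":1},{"travel":[0.149,0.433,0],"rot":[0,0,0],"gripper":1},{"travel":[0.149,0.433,0],"rot":[0,0,0],"gripper":1},{"travel":[0.149,0.433,0],"rot":[0,0,0],"gripper":1},{"travel":[0.149,0.433,0],"rot":[0,0,0],"gripper":1}]}}

```text
clock: 16.3
tool_pos: [0.6336, 0.015, 0.3514]
eef_rot: [[0.063, 0.998, -0.0], [0.998, -0.063, -0.0], [-0.0, -0.0, -1.0]]
force: [-0.3, 0.5, 0.8]
gripper_width: 1.002
finger_force: 0.0
```

Call:
{"api": "drive_tool", "payload": {"moves": [{"travel":[0.149,0.433,0],"rot":[0,0,0],"gripper":1},{"travel":[0,0,0],"rot":[0,0,0],"gripper":1},{"travel":[0,0,0],"rot":[0,0,0],"gripper":1},{"travel":[0,0,0],"rot":[0,0,0],"gripper":1},{"travel":[0,0,0],"rot":[0,0,0],"gripper":1}]}}

```text
clock: 16.8
tool_pos: [0.6649, 0.0233, 0.3518]
eef_rot: [[0.064, 0.998, -0.0], [0.998, -0.064, -0.0], [-0.0, -0.0, -1.0]]
force: [-0.6, 0.1, -0.2]
gripper_width: 0.995
finger_force: 0.0
```

```bash
python3 - <<'E'
from h import *
from station import *
plan((.6655,.0235,.35),(.6655,.0235,.243))
d=get_image('wrist')
P=np.load('P.npz');im=cv2.resize(d['image'][:,:,::-1],None,fx=1.5,fy=1.5)
S=lambda a,b,y,h:np.array([[a,y+b,h],[a,y-b,h],[-a,y-b,h],[-a,y+b,h]])
q=[('tray',S(.022,.022,-.04,.104)),('tray',S(.016,.025,-.12,.078)),('rack',S(.028,.028,-.12,.065)),('rack',S(.0375,.0375,.04,.005)),('rack',S(.0375,.0375,.12,.005))]
for n,r in q: cv2.polylines(im,[(proj(d,tf(P[n],r))*1.5).astype(np.int32)],True,(0,0,255),1)
cv2.imwrite('pics/w3.png',im)
E
```

```text
t 16.8 p [0.6649 0.0233 0.3518] yaw -0.0638 tilt [-0.0002 -0.    ] w 0.995 F [-0.6  0.1 -0.2] 0.0
rot/pi [-0.0001  0.     -0.    ]
[0.6655 0.0235 0.35  ] units [0.003 0.007 0.024]
[0.6655 0.0235 0.243 ] units [0.    0.    1.427]
```

View pics/w3.png

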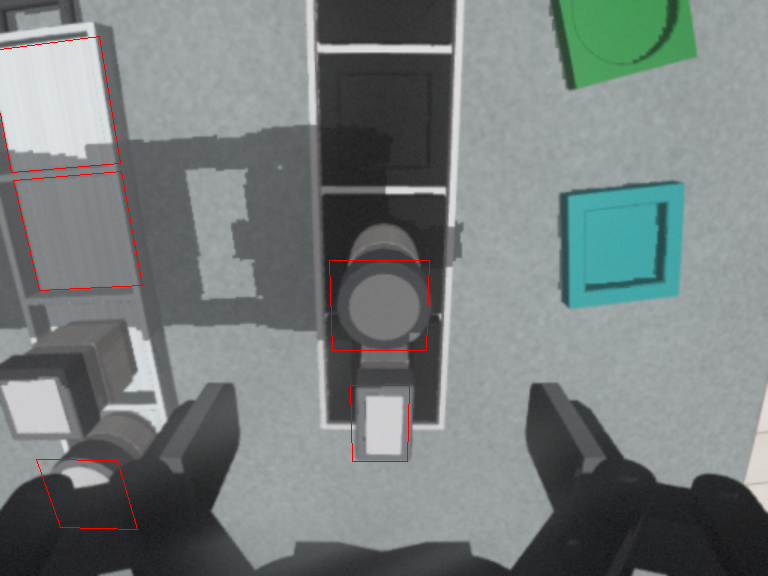

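The wrist view shows the square bottle and jar upright in their bays, bottom left. The tall cap is at (384,306), about 2 mm toward +x, and the flat cap is at (383,424), aligned. I descend and grip the tall bottle.

Call:
{"api": "drive_tool", "payload": {"moves": [{"travel":[0,0.018,0.35],"rot":[0,0,0],"gripper":1},{"travel":[0,0,0.4],"rot":[0,0,0],"gripper":1},{"travel":[0,0,0.35],"rot":[0,0,0],"gripper":1},{"travel":[0,0,0.25],"rot":[0,0,0],"gripper":1},{"travel":[0,0,0.1],"rot":[0,0,0],"gripper":1}]}}

```text
clock: 17.35
tool_pos: [0.6662, 0.0234, 0.2411]
eef_rot: [[0.064, 0.998, -0.003], [0.998, -0.064, 0.0], [-0.0, -0.003, -1.0]]
force: [-0.1, -0.4, 0.2]
gripper_width: 1.001
finger_force: 0.0
```

Call:
{"api": "drive_tool", "payload": {"moves": [{"travel":[0,0,0],"rot":[0,0,0],"gripper":0},{"travel":[0,0,0],"rot":[0,0,0],"gripper":0},{"travel":[0,0,0],"rot":[0,0,0],"gripper":0},{"travel":[0,0,0],"rot":[0,0,0],"gripper":0},{"travel":[0,0,0],"rot":[0,0,0],"gripper":0}]}}

```text
clock: 17.85
tool_pos: [0.6671, 0.0235, 0.2443]
eef_rot: [[0.063, 0.998, 0.002], [0.998, -0.063, -0.0], [0.0, 0.002, -1.0]]
force: [-2.4, 1.0, 6.6]
gripper_width: 0.505
finger_force: 40.0
```

Call:
{"api": "drive_tool", "payload": {"moves": [{"travel":[0,0,-0.2],"rot":[0,0,0],"gripper":0},{"travel":[0,0,-0.35],"rot":[0,0,0],"gripper":0},{"travel":[0,0,-0.4],"rot":[0,0,0],"gripper":0},{"travel":[0,0,-0.4],"rot":[0,0,-0.004],"gripper":0},{"travel":[0,0,-0.2],"rot":[0,0,-0.004],"gripper":0}]}}

```text
clock: 18.35
tool_pos: [0.6671, 0.0236, 0.363]
eef_rot: [[0.038, 0.999, 0.004], [0.999, -0.038, -0.0], [-0.0, 0.004, -1.0]]
force: [-0.1, 0.1, -2.0]
gripper_width: 0.505
finger_force: 41.1
```

```bash
python3 -c "
from h import *
plan((.468,.049,.36),yaw=-.04)"
```

```text
t 18.35 p [0.6671 0.0236 0.363 ] yaw -0.0376 tilt [ 0.0044 -0.0002] w 0.505 F [-0.1  0.1 -2. ] 41.1
rot/pi [0.0014 0.     0.0008]
[0.468 0.049 0.36 ] units [ 0.239 -2.665  0.028]
```

Call:
{"api": "drive_tool", "payload": {"moves": [{"travel":[0.019,-0.213,0],"rot":[0,0,0],"gripper":0},{"travel":[0.029,-0.32,0],"rot":[0,0,0],"gripper":0},{"travel":[0.036,-0.4,0],"rot":[0,0,0],"gripper":0},{"travel":[0.036,-0.4,0],"rot":[0,0,0],"gripper":0},{"travel":[0.036,-0.4,0],"rot":[0,0,0],"gripper":0}]}}

```text
clock: 18.85
tool_pos: [0.5361, 0.0403, 0.359]
eef_rot: [[0.038, 0.999, -0.0], [0.999, -0.038, 0.0], [0.0, -0.0, -1.0]]
force: [-0.2, -0.1, -1.9]
gripper_width: 0.503
finger_force: 41.3
```

Call:
{"api": "drive_tool", "payload": {"moves": [{"travel":[0.036,-0.4,0],"rot":[0,0,0],"gripper":0},{"travel":[0.029,-0.32,0],"rot":[0,0,0],"gripper":0},{"travel":[0.019,-0.213,0],"rot":[0,0,0],"gripper":0},{"travel":[0,0,0],"rot":[0,0,0],"gripper":0},{"travel":[0,0,0],"rot":[0,0,0],"gripper":0}]}}

```text
clock: 19.35
tool_pos: [0.4682, 0.0492, 0.3594]
eef_rot: [[0.038, 0.999, 0.001], [0.999, -0.038, -0.0], [0.0, 0.001, -1.0]]
force: [0.3, 0.1, -2.4]
gripper_width: 0.501
finger_force: 41.3
```

```bash
python3 -c "
from h import *
plan((.468,.049,.247),(.468,.049,.2413),yaw=-.04)"
```

```text
t 19.35 p [0.4682 0.0492 0.3594] yaw -0.0381 tilt [ 0.001 -0.   ] w 0.501 F [ 0.3  0.1 -2.4] 41.3
rot/pi [ 0.0003 -0.      0.0006]
[0.468 0.049 0.247] units [-0.002 -0.004  1.499]
[0.468  0.049  0.2413] units [-0.    -0.     0.076]
```

Call:
{"api": "drive_tool", "payload": {"moves": [{"travel":[0,0,0.2],"rot":[0,0,0],"gripper":0},{"travel":[0,0,0.3],"rot":[0,0,0],"gripper":0},{"travel":[0,0,0.3],"rot":[0,0,0],"gripper":0},{"travel":[0,0,0.25],"rot":[0,0,0],"gripper":0},{"travel":[0,0,0.17],"rot":[0,0,0],"gripper":0}]}}

```text
clock: 19.85
tool_pos: [0.4685, 0.049, 0.2661]
eef_rot: [[0.038, 0.999, -0.001], [0.999, -0.038, -0.0], [-0.0, -0.001, -1.0]]
force: [0.3, 0.6, -1.8]
gripper_width: 0.501
finger_force: 41.3
```

Call:
{"api": "drive_tool", "payload": {"moves": [{"travel":[0,0,0.12],"rot":[0,0,0],"gripper":0},{"travel":[0,0,0.08],"rot":[0,0,0],"gripper":0},{"travel":[0,0,0.05],"rot":[0,0,0],"gripper":0},{"travel":[0,0,0.03],"rot":[0,0,0],"gripper":0},{"travel":[0,0,0],"rot":[0,0,0],"gripper":0}]}}

```text
clock: 20.35
tool_pos: [0.4679, 0.0492, 0.2466]
eef_rot: [[0.038, 0.999, 0.0], [0.999, -0.038, 0.0], [0.0, 0.0, -1.0]]
force: [-0.3, -0.1, -1.8]
gripper_width: 0.504
finger_force: 41.3
```

Call:
{"api": "drive_tool", "payload": {"moves": [{"travel":[0,0,0.03],"rot":[0,0,0],"gripper":0},{"travel":[0,0,0.02],"rot":[0,0,0],"gripper":0},{"travel":[0,0,0.01],"rot":[0,0,0],"gripper":0},{"travel":[0,0,0],"rot":[0,0,0],"gripper":0},{"travel":[0,0,0],"rot":[0,0,0],"gripper":0}]}}

```text
clock: 20.85
tool_pos: [0.4678, 0.0492, 0.2421]
eef_rot: [[0.038, 0.999, 0.0], [0.999, -0.038, -0.0], [-0.0, 0.0, -1.0]]
force: [0.6, -0.2, -2.1]
gripper_width: 0.501
finger_force: 41.3
```

Call:
{"api": "drive_tool", "payload": {"moves": [{"travel":[0,0,0.01],"rot":[0,0,0],"gripper":0},{"travel":[0,0,0],"rot":[0,0,0],"gripper":0.6},{"travel":[0,0,0],"rot":[0,0,0],"gripper":1},{"travel":[0,0,0],"rot":[0,0,0],"gripper":1},{"travel":[0,0,0],"rot":[0,0,0],"gripper":1}]}}

```text
clock: 21.35
tool_pos: [0.4678, 0.0492, 0.2413]
eef_rot: [[0.038, 0.999, 0.0], [0.999, -0.038, 0.0], [0.0, 0.0, -1.0]]
force: [-0.1, 1.1, -0.6]
gripper_width: 0.998
finger_force: 0.0
```

Call:
{"api": "drive_tool", "payload": {"moves": [{"travel":[0,0,-0.2],"rot":[0,0,0],"gripper":1},{"travel":[0,0,-0.35],"rot":[0,0,0],"gripper":1},{"travel":[0,0,-0.4],"rot":[0,0,0],"gripper":1},{"travel":[0,0,-0.3],"rot":[0,0,0.004],"gripper":1},{"travel":[0,0,-0.2],"rot":[0,0,0.004],"gripper":1}]}}

```text
clock: 21.85
tool_pos: [0.4679, 0.0492, 0.3518]
eef_rot: [[0.064, 0.998, 0.002], [0.998, -0.064, 0.0], [0.0, 0.002, -1.0]]
force: [-0.8, 0.9, 0.1]
gripper_width: 1.0
finger_force: 0.0
```

```bash
python3 -c "
from h import *
plan((.6602,-.0557,.35),(.6602,-.0557,.219))"
```

```text
t 21.85 p [0.4679 0.0492 0.3518] yaw -0.064 tilt [0.002 0.   ] w 1.0 F [-0.8  0.9  0.1] 0.0
rot/pi [ 0.0006 -0.     -0.0001]
[ 0.6602 -0.0557  0.35  ] units [-1.232  2.649  0.029]
[ 0.6602 -0.0557  0.219 ] units [-0.    -0.003  1.747]
```

Call:
{"api": "drive_tool", "payload": {"moves": [{"travel":[-0.176,0.378,0],"rot":[0,0,0],"gripper":1},{"travel":[-0.176,0.378,0],"rot":[0,0,0],"gripper":1},{"travel":[-0.176,0.378,0],"rot":[0,0,0],"gripper":1},{"travel":[-0.176,0.378,0],"rot":[0,0,0],"gripper":1},{"travel":[-0.176,0.378,0],"rot":[0,0,0],"gripper":1}]}}

```text
clock: 22.35
tool_pos: [0.606, -0.0264, 0.35]
eef_rot: [[0.063, 0.998, -0.0], [0.998, -0.063, 0.0], [0.0, -0.0, -1.0]]
force: [0.2, 0.4, 0.2]
gripper_width: 0.999
finger_force: 0.0
```

Call:
{"api": "drive_tool", "payload": {"moves": [{"travel":[-0.176,0.378,0],"rot":[0,0,0],"gripper":1},{"travel":[-0.176,0.378,0],"rot":[0,0,0],"gripper":1},{"travel":[0,0,0],"rot":[0,0,0],"gripper":1},{"travel":[0,0,0],"rot":[0,0,0],"gripper":1},{"travel":[0,0,0],"rot":[0,0,0],"gripper":1}]}}

```text
clock: 22.85
tool_pos: [0.6594, -0.0552, 0.3499]
eef_rot: [[0.063, 0.998, -0.001], [0.998, -0.063, 0.0], [0.0, -0.001, -1.0]]
force: [0.2, 0.4, -0.5]
gripper_width: 1.001
finger_force: 0.0
```

```bash
python3 - <<'E'
from h import *
from station import *
plan((.6602,-.0557,.219))
d=get_image('wrist')
P=np.load('P.npz');im=cv2.resize(d['image'][:,:,::-1],None,fx=1.5,fy=1.5)
S=lambda a,b,y,h:np.array([[a,y+b,h],[a,y-b,h],[-a,y-b,h],[-a,y+b,h]])
q=[('tray',S(.016,.025,-.12,.078)),('rack',S(.0375,.0375,.04,.022)),('rack',S(.022,.022,.04,.101)),('rack',S(.0375,.0375,.12,.005))]
for n,r in q: cv2.polylines(im,[(proj(d,tf(P[n],r))*1.5).astype(np.int32)],True,(0,0,255),1)
cv2.imwrite('pics/w4.png',im)
E
```

```text
t 22.85 p [ 0.6594 -0.0552  0.3499] yaw -0.0632 tilt [-0.0008  0.0002] w 1.001 F [ 0.2  0.4 -0.5] 0.0
rot/pi [-0.0002 -0.0001  0.0002]
[ 0.6602 -0.0557  0.219 ] units [-0.006  0.012  1.745]
```

View pics/w4.png

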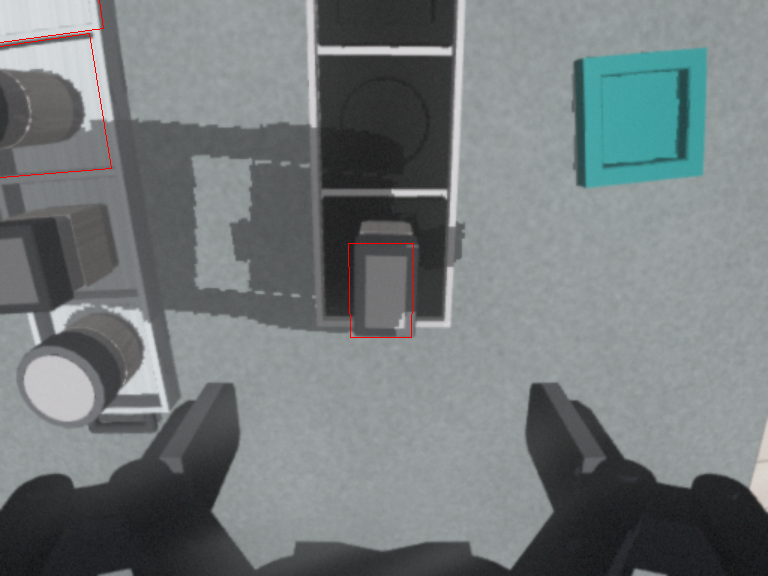

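The wrist view shows all three placed bottles upright in their bays. The flat cap is at (385,291), about 2 mm toward +x and aligned. I grip it.

Call:
{"api": "drive_tool", "payload": {"moves": [{"travel":[0,0.02,0.4],"rot":[0,0,0],"gripper":1},{"travel":[0,0,0.5],"rot":[0,0,0],"gripper":1},{"travel":[0,0,0.45],"rot":[0,0,0],"gripper":1},{"travel":[0,0,0.29],"rot":[0,0,0],"gripper":1},{"travel":[0,0,0.1],"rot":[0,0,0],"gripper":1}]}}

```text
clock: 23.4
tool_pos: [0.6605, -0.0551, 0.2174]
eef_rot: [[0.063, 0.998, -0.004], [0.998, -0.063, 0.001], [0.0, -0.004, -1.0]]
force: [-0.2, 0.3, 0.9]
gripper_width: 0.997
finger_force: 0.0
```

Call:
{"api": "drive_tool", "payload": {"moves": [{"travel":[0,0,0],"rot":[0,0,0],"gripper":0},{"travel":[0,0,0],"rot":[0,0,0],"gripper":0},{"travel":[0,0,0],"rot":[0,0,0],"gripper":0},{"travel":[0,0,0],"rot":[0,0,0],"gripper":0},{"travel":[0,0,0],"rot":[0,0,0],"gripper":0}]}}

```text
clock: 23.9
tool_pos: [0.6618, -0.0557, 0.2209]
eef_rot: [[0.063, 0.998, 0.002], [0.998, -0.063, -0.0], [-0.0, 0.002, -1.0]]
force: [-1.7, 0.3, 6.7]
gripper_width: 0.37
finger_force: 40.7
```

Call:
{"api": "drive_tool", "payload": {"moves": [{"travel":[0,0,0],"rot":[0,0,0],"gripper":0},{"travel":[0,0,0],"rot":[0,0,0],"gripper":0},{"travel":[0,0,-0.1],"rot":[0,0,0],"gripper":0},{"travel":[0,0,-0.3],"rot":[0,0,0],"gripper":0},{"travel":[0,0,-0.4],"rot":[0,0,0],"gripper":0}]}}

```text
clock: 24.4
tool_pos: [0.6611, -0.0557, 0.2795]
eef_rot: [[0.063, 0.998, -0.002], [0.998, -0.063, 0.0], [0.0, -0.002, -1.0]]
force: [0.4, -0.2, 0.5]
gripper_width: 0.371
finger_force: 40.0
```

Call:
{"api": "drive_tool", "payload": {"moves": [{"travel":[0,0,-0.4],"rot":[0,0,-0.004],"gripper":0},{"travel":[0,0,-0.4],"rot":[0,0,-0.004],"gripper":0},{"travel":[0,0,-0.2],"rot":[0,0,0],"gripper":0},{"travel":[0,0,0],"rot":[0,0,0],"gripper":0},{"travel":[0,0,0],"rot":[0,0,0],"gripper":0}]}}

```text
clock: 24.9
tool_pos: [0.6612, -0.0557, 0.3534]
eef_rot: [[0.039, 0.999, -0.001], [0.999, -0.039, 0.0], [0.0, -0.001, -1.0]]
force: [0.2, 0.8, -1.0]
gripper_width: 0.367
finger_force: 40.1
```

```bash
python3 -c "
from h import *
plan((.4695,.129,.35),yaw=-.04)"
```

```text
t 24.9 p [ 0.6612 -0.0557  0.3534] yaw -0.0386 tilt [-0.0013  0.0002] w 0.367 F [ 0.2  0.8 -1. ] 40.1
rot/pi [-0.0004 -0.0001  0.0004]
[0.4695 0.129  0.35  ] units [ 2.362 -2.649  0.049]
```

Call:
{"api": "drive_tool", "payload": {"moves": [{"travel":[0.189,-0.212,0],"rot":[0,0,0],"gripper":0},{"travel":[0.283,-0.318,0],"rot":[0,0,0],"gripper":0},{"travel":[0.354,-0.397,0],"rot":[0,0,0],"gripper":0},{"travel":[0.354,-0.397,0],"rot":[0,0,0],"gripper":0},{"travel":[0.354,-0.397,0],"rot":[0,0,0],"gripper":0}]}}

```text
clock: 25.4
tool_pos: [0.5353, 0.065, 0.3526]
eef_rot: [[0.039, 0.999, -0.003], [0.999, -0.039, -0.0], [-0.0, -0.003, -1.0]]
force: [0.9, 0.3, -0.3]
gripper_width: 0.369
finger_force: 40.1
```

Call:
{"api": "drive_tool", "payload": {"moves": [{"travel":[0.354,-0.397,0],"rot":[0,0,0],"gripper":0},{"travel":[0.283,-0.318,0],"rot":[0,0,0],"gripper":0},{"travel":[0.189,-0.212,0],"rot":[0,0,0],"gripper":0},{"travel":[0,0,0],"rot":[0,0,0],"gripper":0},{"travel":[0,0,0],"rot":[0,0,0],"gripper":0}]}}

```text
clock: 25.9
tool_pos: [0.4697, 0.1288, 0.3536]
eef_rot: [[0.038, 0.999, -0.002], [0.999, -0.038, -0.0], [-0.0, -0.001, -1.0]]
force: [-0.4, -0.8, -0.4]
gripper_width: 0.369
finger_force: 40.1
```

```bash
python3 -c "
from h import *
plan((.4695,.129,.2235),(.4695,.129,.2178),yaw=-.04)"
```

```text
t 25.9 p [0.4697 0.1288 0.3536] yaw -0.0377 tilt [-0.0015 -0.0004] w 0.369 F [-0.4 -0.8 -0.4] 40.1
rot/pi [-0.0005  0.0001  0.0007]
[0.4695 0.129  0.2235] units [ 3.000e-03 -1.000e-03  1.734e+00]
[0.4695 0.129  0.2178] units [0.    0.    0.076]
```

Call:
{"api": "drive_tool", "payload": {"moves": [{"travel":[0,0,0.2],"rot":[0,0,0],"gripper":0},{"travel":[0,0,0.35],"rot":[0,0,0],"gripper":0},{"travel":[0,0,0.4],"rot":[0,0,0],"gripper":0},{"travel":[0,0,0.3],"rot":[0,0,0],"gripper":0},{"travel":[0,0,0.2],"rot":[0,0,0],"gripper":0}]}}

```text
clock: 26.4
tool_pos: [0.47, 0.1279, 0.2434]
eef_rot: [[0.04, 0.999, -0.003], [0.999, -0.04, -0.001], [-0.001, -0.003, -1.0]]
force: [0.3, -0.2, -1.0]
gripper_width: 0.372
finger_force: 40.2
```

Call:
{"api": "drive_tool", "payload": {"moves": [{"travel":[0,0,0.12],"rot":[0,0,0],"gripper":0},{"travel":[0,0,0.08],"rot":[0,0,0],"gripper":0},{"travel":[0,0,0.05],"rot":[0,0,0],"gripper":0},{"travel":[0,0,0.03],"rot":[0,0,0],"gripper":0},{"travel":[0,0,0],"rot":[0,0,0],"gripper":0}]}}

```text
clock: 26.9
tool_pos: [0.4699, 0.1287, 0.2249]
eef_rot: [[0.038, 0.999, 0.0], [0.999, -0.038, 0.0], [0.0, 0.0, -1.0]]
force: [-0.2, -0.2, -0.2]
gripper_width: 0.367
finger_force: 40.2
```

Call:
{"api": "drive_tool", "payload": {"moves": [{"travel":[0,0,0.03],"rot":[0,0,0],"gripper":0},{"travel":[0,0,0.02],"rot":[0,0,0],"gripper":0},{"travel":[0,0,0.01],"rot":[0,0,0],"gripper":0},{"travel":[0,0,0],"rot":[0,0,0],"gripper":0},{"travel":[0,0,0],"rot":[0,0,0],"gripper":0}]}}

```text
clock: 27.4
tool_pos: [0.4698, 0.1288, 0.2203]
eef_rot: [[0.038, 0.999, 0.0], [0.999, -0.038, -0.0], [-0.0, 0.0, -1.0]]
force: [0.7, 0.1, 0.3]
gripper_width: 0.37
finger_force: 40.2
```

Call:
{"api": "drive_tool", "payload": {"moves": [{"travel":[0,0,0.014],"rot":[0,0,0],"gripper":0},{"travel":[0,0,0.01],"rot":[0,0,0],"gripper":0},{"travel":[0,0,0.006],"rot":[0,0,0],"gripper":0},{"travel":[0,0,0],"rot":[0,0,0],"gripper":0},{"travel":[0,0,0],"rot":[0,0,0],"gripper":0}]}}

```text
clock: 27.9
tool_pos: [0.4698, 0.1288, 0.218]
eef_rot: [[0.038, 0.999, 0.0], [0.999, -0.038, -0.0], [-0.0, 0.0, -1.0]]
force: [0.4, -0.5, -0.5]
gripper_width: 0.368
finger_force: 40.2
```

Call:
{"api": "drive_tool", "payload": {"moves": [{"travel":[0,0,0.005],"rot":[0,0,0],"gripper":0},{"travel":[0,0,0],"rot":[0,0,0],"gripper":0.5},{"travel":[0,0,0],"rot":[0,0,0],"gripper":0.8},{"travel":[0,0,0],"rot":[0,0,0],"gripper":1},{"travel":[0,0,0],"rot":[0,0,0],"gripper":1}]}}

```text
clock: 28.4
tool_pos: [0.4698, 0.1288, 0.2176]
eef_rot: [[0.038, 0.999, 0.0], [0.999, -0.038, -0.0], [-0.0, 0.0, -1.0]]
force: [-0.2, -0.3, -0.1]
gripper_width: 0.977
finger_force: 0.0
```

Call:
{"api": "drive_tool", "payload": {"moves": [{"travel":[0,0,0],"rot":[0,0,0],"gripper":1},{"travel":[0,0,-0.2],"rot":[0,0,0],"gripper":1},{"travel":[0,0,-0.4],"rot":[0,0,0],"gripper":1},{"travel":[0,0,-0.5],"rot":[0,0,0],"gripper":1},{"travel":[0,0,-0.5],"rot":[0,0,0],"gripper":1}]}}

```text
clock: 28.9
tool_pos: [0.4696, 0.1287, 0.3388]
eef_rot: [[0.038, 0.999, -0.001], [0.999, -0.038, -0.0], [-0.0, -0.001, -1.0]]
force: [0.1, 0.7, 0.2]
gripper_width: 0.998
finger_force: 0.0
```

Call:
{"api": "drive_tool", "payload": {"moves": [{"travel":[0.5,0,-0.3],"rot":[0,0,0],"gripper":1},{"travel":[0.5,0,-0.2],"rot":[0,0,0],"gripper":1},{"travel":[0.3,0,0],"rot":[0,0,0],"gripper":1},{"travel":[0,0,0],"rot":[0,0,0],"gripper":1},{"travel":[0,0,0],"rot":[0,0,0],"gripper":1}]}}

```text
clock: 29.4
tool_pos: [0.4733, 0.2262, 0.3748]
eef_rot: [[0.037, 0.999, -0.001], [0.999, -0.037, -0.0], [-0.0, -0.001, -1.0]]
force: [0.1, -0.7, -0.3]
gripper_width: 0.999
finger_force: 0.0
```

```bash
python3 - <<'E'
from h import *
from station import *
plan()
P=np.load('P.npz');S=lambda a,b,y,h:np.array([[a,y+b,h],[a,y-b,h],[-a,y-b,h],[-a,y+b,h]])
for c,o in(('scene',(200,110)),('top',(170,150))):
  d=get_image(c);im=cv2.resize(d['image'][o[1]:o[1]+130,o[0]:o[0]+170,::-1],None,fx=4,fy=4,interpolation=cv2.INTER_CUBIC)
  for a,b,y,h in((.028,.028,-.12,.065),(.023,.023,-.04,.085),(.022,.022,.04,.101),(.016,.025,.12,.075)):
    cv2.polylines(im,[((proj(d,tf(P['rack'],S(a,b,y,h)))-o+.5)*4).astype(np.int32)],True,(0,0,255),1)
  cv2.imwrite(f'pics/end_{c}.png',im)
E
```

```text
t 29.4 p [0.4733 0.2262 0.3748] yaw -0.0374 tilt [-0.0007 -0.0004] w 0.999 F [ 0.1 -0.7 -0.3] 0.0
rot/pi [-0.0002  0.0001  0.0084]
```

View pics/end_scene.png

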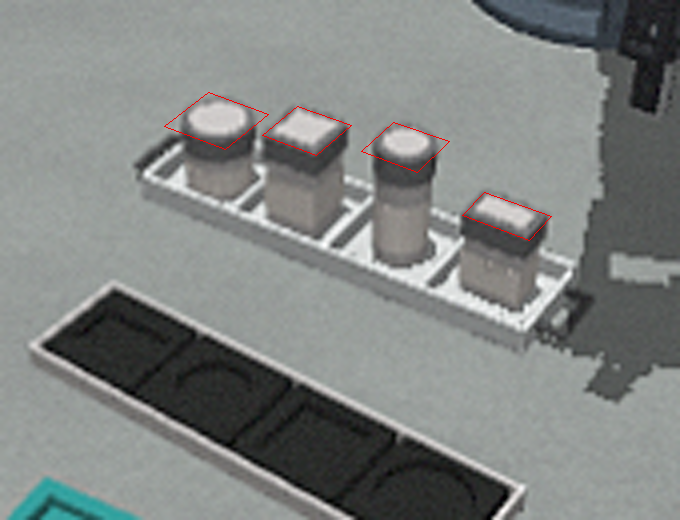

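View pics/end_top.png

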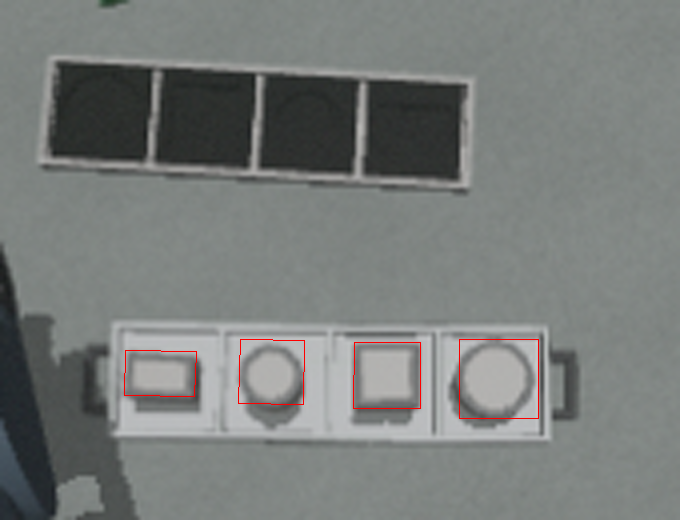

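In both views all four caps sit inside their expected outlines: from the left flat, tall, square, jar, upright on the bay floors. The tray is empty and the arm is clear.

```bash
python3 -c "
from station import *
print(sign_off())"
```

```text
the job is handed in; nothing more can be done
None
```

All four bottles are in the rack in reverse order (flat, tall, square, jar from the left), upright and released in the final pictures; I handed the job in at about 29 s on the robot's clock, and no verdict came back.

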